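# Make up the injector kit tray, one part in each holder

### The arm

A 6-joint arm with a two-finger parallel gripper is mounted at the origin on a cart in front of the work surface, level with it; the furniture and walls round the work are solid. World frame = base frame: x ahead of the robot, y to its left, z up, the work surface at z = 0. Lengths are in mm, angles in rad, forces in N, time in s.
With the tool pointing down it reaches from about 350 to 975 mm from the base axis. Payload 17.4 kg.
Tool frame: the origin (TCP) lies on the centre line of the jaws, within the pads' length; the fingertips stand ahead of it and the grasp point (between the pads) lies 5 mm behind it (r.finger_overhang is the z of the fingertips in the tool frame, in mm); z points along the fingers, y is the line along which they close (so a half turn about z gives the same grasp; the last joint's range is limited). The gripper opens to 85 mm and grips with 20 to 120 N. Pads are 22 mm wide; open, the fingers measure 114 mm over their backs; the gripper's body (76 mm by 85 mm) begins 54 mm behind the grasp point. The pads swing forward as they close: fully open they stand 13 mm farther back than shut.
Start: joints at [-1.214, 0.116, 1.442, -0, 1.584, -0.038], TCP at [259.612, -623.084, 245.303] pointing down, gripper open.
Joint ranges: [-2.83, 2.83], [-0.83, 2.19], [0.07, 2.5], [-1.14, 4.28], [0.01, 3], [-2.97, 2.97]. Speed limits (rad/s): [1.89, 1.89, 2.22, 3.14, 3.14, 3.14].

### API

Orientations are given as a unit quaternion [w, x, y, z].
In Python, from cell import r gives the robot as it stands. Calls block until the motion is done:
- r.move_ptp(position, orientation): joint-space move of the TCP to a pose.
- r.move_straight(position, ori=None, v=150): straight line of the TCP; ori=None keeps the orientation; v is the mean speed in mm/s.
- r.movej(angles): joint-space move.
- r.ungrasp() and r.clamp(strength=None): open the fingers fully, or close them until they stop; strength is the grip in N (None keeps the last).
- r.pause(seconds).
- r.solve_ik(position, orientation): joint angles nearest the present ones, or None.
- r.get_state(): the state.
- r.get_image(name): name is "scene" or "top" or "wrist"; returns a dict with "color" (400x640x3 uint8, blue, green, red), "K" (3x3 intrinsics, pixels), "R" (3x3) and "t" (3): a world point X has camera coordinates R X + t; the wrist camera has in their place "T_tool_cam" (4x4, takes a point from camera to tool coordinates, whose origin is the TCP and whose axes are the flange's). Camera axes: x right, y down, z forward; pixel columns grow to the right and rows downward; lengths in mm; the calibration is good to about 2 mm. A picture is of the moment at which its call begins: read the wrist's pose just before it. There is no depth.
A pose or a line that the arm cannot do raises r.Unreachable and nothing moves.
- r.sign_off(): hands the job in; it is judged then, once.
The state is a dict: "time": time; "q": joint angles; "joint_vel": joint speeds; "effort": joint torques, N m; "tool_pos": TCP position; "tool_rot": TCP orientation; "force": force on the tool from outside, world axes, zero at the start; "wrist_torque": the same for the moment, N m; "width": finger opening in mm; "gripper_force": force on a finger pad.
Only numpy, scipy, OpenCV 4.12 (cv2) and the standard library are available. Lean on these libraries where they do the work, as an engineer would, in place of code of your own. Each camera call takes 0.05 s, during which the arm holds its last target. There are 200 camera calls.

### The job

Make up the injector clamping kit in the low steel tray on the bench, one part to each of its four holders: the spacer ring over the upright spigot, the stepped sleeve with the black O-ring standing in the round cup, the nozzle nut standing on its hexagon in the hexagonal rim, and the larger forked claw lying flat in the middle between the two low rails. The plain sleeve and the smaller claw belong to another job: leave them where they are.

Things in the scene. Friction and masses are not known exactly. Their poses are not given: they have to be found in the camera images.
- stepped_sleeve: Bright turned steel adaptor sleeve standing upright, 62 mm tall, 27 mm across at its widest (outer wall stepped, with one black O-ring round its lower part); about 0.13 kg. It behaves as a solid upright cylinder. Origin at the centre of its underside, z up along its axis. Belongs in sleeve_holder.
- nozzle_nut: Small brass-coloured nozzle retaining nut standing on its hexagon: hexagon 24 mm across flats (flats face its own +x and -x; 27 mm across corners along y) from 0 to 14 mm height, then a round neck 16 mm across up to 31 mm. Origin at the centre of its underside, z up. About 0.05 kg. Belongs in nut_holder.
- spacer_ring: Plain steel spacer ring lying flat: outer diameter 44 mm, hole 30 mm right through, 14 mm high. Origin at the centre of its underside, z up. About 0.07 kg. Belongs on ring_holder.
- large_claw: The larger of the two forked clamping claws: pale steel, lying flat, 62 x 50 mm and 11 mm thick, 0.06 kg. Origin at the centre of the outline of its underside, z up; its long direction is x: the solid nose is at +x (x 0 to 31 mm), the two fork legs reach to x = -31 mm. The legs' outer sides are parallel, 50 mm apart, from x = -28 to -13 mm; grip there across y. Belongs in claw_holder.
- plain_sleeve: Look-alike, stays where it is: plain straight steel sleeve standing upright, 22 mm across, 58 mm tall, no step and no O-ring. Origin at the centre of its underside, z up.
- small_claw: Look-alike, stays where it is: the smaller forked claw, black, lying flat, 50 x 40 x 11 mm. Origin at the centre of its underside's outline, z up.
- ring_holder: Holder with an upright steel spigot at its centre, 12 mm thick, tapered tip at z = 39 mm. The ring goes over it, 9 mm of play. Black base 90 mm square, 10 mm thick, fixed in the low steel tray (212 mm square, rim 11 mm high) with the other three, two by two, centres 92 mm apart. Origin: centre of the base's underside, 2 mm above the bench; z up; base top at z = 10 mm.
- sleeve_holder: Holder with a round cup at its centre: inside 48 mm, wall 3.5 mm, rim at z = 36.5 mm, floor at z = 10.5 mm; 10 mm of play round the sleeve. Black base 90 mm square, 10 mm thick, fixed in the low steel tray (212 mm square, rim 11 mm high) with the other three, two by two, centres 92 mm apart. Origin: centre of the base's underside, 2 mm above the bench; z up; base top at z = 10 mm.
- nut_holder: Holder with a hexagonal rim at its centre: 46 mm inside across flats, wall 4 mm, top at z = 19.5 mm. Black base 90 mm square, 10 mm thick, fixed in the low steel tray (212 mm square, rim 11 mm high) with the other three, two by two, centres 92 mm apart. Origin: centre of the base's underside, 2 mm above the bench; z up; base top at z = 10 mm.
- claw_holder: Holder with two low rails along y: inner faces at x = -39 and +39 mm, tops at z = 20.5 mm; open at its y sides. The claw's length lies along x, either way. Black base 90 mm square, 10 mm thick, fixed in the low steel tray (212 mm square, rim 11 mm high) with the other three, two by two, centres 92 mm apart. Origin: centre of the base's underside, 2 mm above the bench; z up; base top at z = 10 mm.
There are look-alikes about, which are no part of the job. What is shaped like the large_claw but turquoise is not meant.

How it is judged (in metres and radians):
At the end, for the whole second after the job is handed in: Ring, sleeve, nut and large claw each rest flat or upright (0.12 rad) on the base of their own holder (seated to 3 mm), still, origins within 12 (ring, sleeve), 15 (nut), 14 mm (claw) of its centre; the plain sleeve and small claw within 15 mm of where they stood, not tipped (horizontal distance between spacer_ring and ring_holder below 0.012 m and z of spacer_ring in the frame of ring_holder below 0.013 m and angle between each of spacer_ring, stepped_sleeve, nozzle_nut, large_claw, plain_sleeve, small_claw's own z axis and vertical below 0.12 rad and linear speed of each of spacer_ring, stepped_sleeve, nozzle_nut, large_claw below 0.01 m/s and horizontal distance between stepped_sleeve and sleeve_holder below 0.012 m and z of stepped_sleeve in the frame of sleeve_holder below 0.0135 m and horizontal distance between nozzle_nut and nut_holder below 0.015 m and z of nozzle_nut in the frame of nut_holder below 0.013 m and horizontal distance between large_claw and claw_holder below 0.014 m and z of large_claw in the frame of claw_holder below 0.013 m and distance of each of plain_sleeve, small_claw from where it was at the start of the episode below 0.015 m); the robot touches nothing.
It fails at once if the plain sleeve is lifted or pushed more than 20 mm from where it stood (distance of plain_sleeve from where it was at the start of the episode above 0.02 m).
It fails at once if the small claw is lifted or pushed more than 20 mm from where it stood (distance of small_claw from where it was at the start of the episode above 0.02 m).
It also fails if it takes over 88 s, if anything falls off the work surface, if the arm or the gripper's body presses on something with over 40 N, if the wrist force passes 120 N, or if a joint passes its speed limit or range.

## Working session

There is one attempt and no reset: what is moved stays moved. The work goes in short steps, each a Python script; the robot and the scene stay as the last script left them, time stands still between calls to the robot, and variables do not carry over. Pictures are saved under pics/ and viewed, at most 14 in all, crops included, and the job is handed in when it is done.

```bash
mkdir -p pics; ls; python3 - <<'E'
from cell import r
import cv2
for n in ("top","scene"):
    d=r.get_image(n); cv2.imwrite(f"pics/{n}0.png",d["color"]); print(n,d["K"],d["R"],d["t"])
print(r.get_state(),r.finger_overhang)
E
```

```text
pics
top [[517.75081331   0.         322.54357703]
 [  0.         517.75081331 202.11173341]
 [  0.           0.           1.        ]] [[-0.00908832 -0.99981522 -0.01693906]
 [-0.98661103  0.01172426 -0.16266905]
 [ 0.16283759  0.01523388 -0.98653527]] [ -47.38093163  459.03071602 1591.20739655]
scene [[491.25652513   0.         327.04883397]
 [  0.         491.25652513 198.15735681]
 [  0.           0.           1.        ]] [[ 0.56984077 -0.8217152   0.0081016 ]
 [-0.3747721  -0.26864455 -0.88734209]
 [ 0.73131893  0.50260744 -0.46104055]] [-328.34091085  209.56414493  901.10627021]
{'time': 0.1, 'q': array([-1.21380540e+00,  1.16439654e-01,  1.44223604e+00, -3.87692558e-05,
        1.58396519e+00, -3.77895229e-02]), 'joint_vel': array([-6.84862871e-05, -1.34024885e-03,  4.15066583e-04, -5.98907690e-05,
       -8.63459095e-04, -4.32878610e-04]), 'effort': array([ 1.11757181e-03, -7.33668780e+01, -6.33788538e+01, -7.71415716e-05,
        5.34147475e-03,  7.35890035e-05]), 'tool_pos': array([ 259.54120255, -622.9345203 ,  244.61154666]), 'tool_rot': array([-5.14373008e-04,  9.80581635e-01,  1.96110637e-01, -1.02431108e-04]), 'force': array([ 0.07055042,  0.55693888, -0.50817845]), 'wrist_torque': array([-0.01103282,  0.02453113,  0.00046858]), 'gripper_force': 0.0, 'width': 85.32253612879984} 14.0
```

View pics/top0.png

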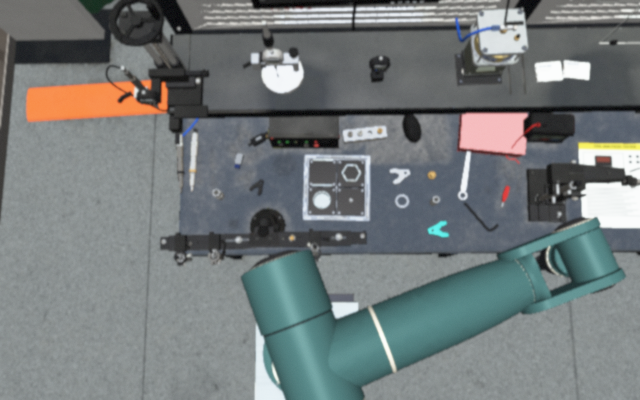

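View pics/scene0.png

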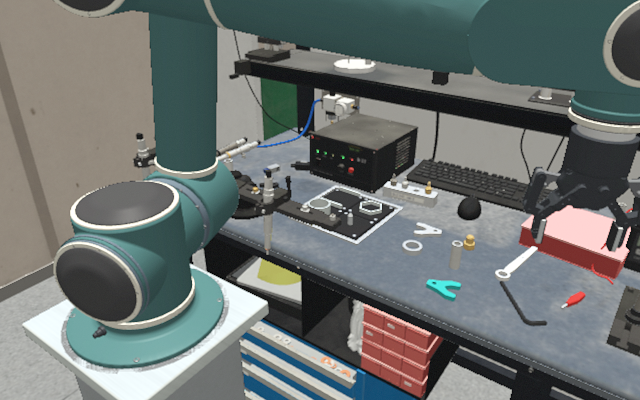

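The top view shows the tray at (336,187), a pale claw at (400,175), brass nut (432,175), ring (402,201), sleeve candidates at (436,200) and (217,193), a black claw (257,187) and a turquoise claw (438,229). I'll enlarge these.

```bash
cat > h.py <<'E'
import numpy as np, cv2
from cell import r
def px2w(d,u,v,z):
    R,t=np.array(d["R"]),np.array(d["t"]); c=-R.T@t
    k=R.T@np.linalg.solve(d["K"],[u,v,1.]); return c+k*(z-c[2])/k[2]
def w2px(d,X):
    p=d["K"]@(np.array(d["R"])@np.array(X,float)+d["t"]); return p[:2]/p[2]
E
python3 - <<'E'
from h import *
d=r.get_image("top"); i=d["color"]
a=cv2.resize(i[120:250,295:455],(800,600*13//12*4//4 if 0 else 650)[:2],interpolation=cv2.INTER_CUBIC)
cv2.imwrite("pics/a.png",cv2.resize(i[150:240,300:450],(800,480),interpolation=cv2.INTER_CUBIC))
s=r.get_image("scene"); b=s["color"]
x=cv2.resize(i[120:220,185:285],(400,400),interpolation=cv2.INTER_CUBIC)
y=cv2.resize(b[215:285,415:485],(400,400),interpolation=cv2.INTER_CUBIC)
cv2.imwrite("pics/b.png",np.hstack([x,y]))
for u,v in [(336,187),(400,175),(432,175),(402,201),(436,200),(217,193),(257,187),(438,229)]: print(u,v,px2w(d,u,v,10).round(), w2px(s,px2w(d,u,v,10)).round())
E
```

```text
336 187 [512. -95.  10.] [344. 212.]
400 175 [ 548. -302.   10.] [427. 231.]
432 175 [ 547. -404.   10.] [469. 245.]
402 201 [ 464. -305.   10.] [412. 248.]
436 200 [ 466. -414.   10.] [459. 264.]
217 193 [497. 288.  10.] [229. 176.]
257 187 [515. 159.  10.] [267. 185.]
438 229 [ 373. -416.   10.] [443. 287.]
```

View pics/a.png

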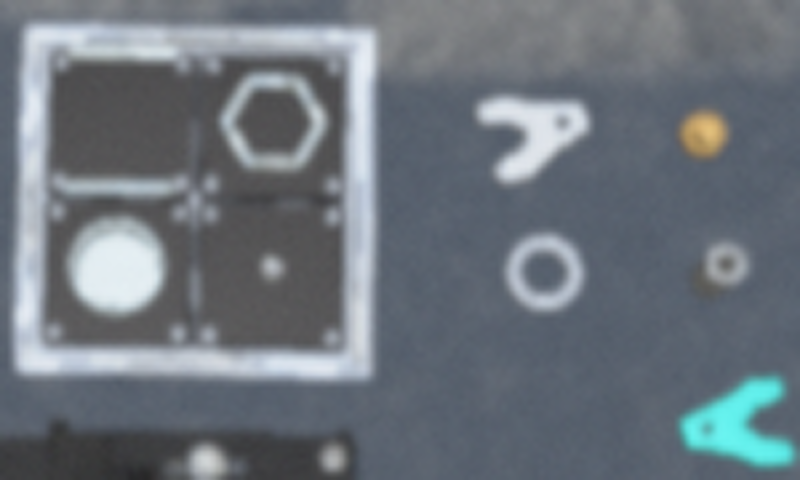

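View pics/b.png

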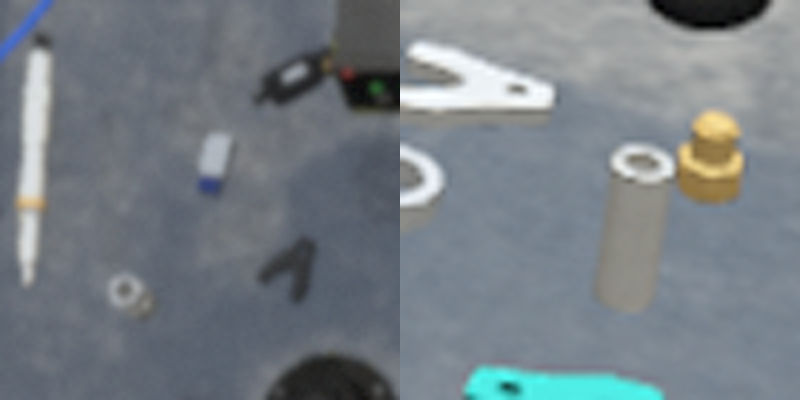

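Sleeve candidates: the one at top (436,200) / scene (456,253) is straight with no O-ring, so it is the plain sleeve. The one at top (217,193) should be the stepped sleeve, to be confirmed with the wrist camera. For the claws, pale (400,175) is the large one, black (257,187) the small one, and turquoise (438,229) is a decoy. I'll take wrist views next.

```bash
cat >> h.py <<'E'
def q(psi): return [0,np.cos(psi/2),np.sin(psi/2),0]
from scipy.spatial.transform import Rotation as Ro
def wrist():
    s=r.get_state(); d=r.get_image("wrist")
    w,x,y,z=s["tool_rot"]; T=np.eye(4); T[:3,:3]=Ro.from_quat([x,y,z,w]).as_matrix(); T[:3,3]=s["tool_pos"]
    M=np.linalg.inv(T@np.array(d["T_tool_cam"])); d["R"]=M[:3,:3]; d["t"]=M[:3,3]; return d
def save(d,n):
    cv2.imwrite(f"pics/{n}.png",d["color"]); np.savez(f"pics/{n}.npz",**{k:d[k] for k in("K","R","t")})
E
python3 - <<'E'
from h import *
print(r.get_image("wrist")["T_tool_cam"])
for n,p in [("w1",(480,-345,300)),("w2",(480,-90,300))]:
    r.move_ptp(p,q(0)); d=wrist(); save(d,n); print(r.get_state()["time"], r.get_state()["q"].round(2),px2w(d,320,200,0))
E
```

```text
[[-5.30966513e-04 -9.56881518e-01 -2.90478016e-01  7.33111547e+01]
 [ 9.99999804e-01 -6.04469757e-04  1.63315387e-04 -7.17405255e-01]
 [-3.31858652e-04 -2.90477873e-01  9.56881652e-01 -1.28335556e+02]
 [ 0.00000000e+00  0.00000000e+00  0.00000000e+00  1.00000000e+00]]
1.65 [-0.67 -0.08  1.55 -0.    1.67  0.9 ] [ 420.14661055 -350.59240734    0.        ]
2.7 [-0.24 -0.3   1.75 -0.    1.7   1.33] [420.6113593  -95.93395899   0.        ]
```

View pics/w1.png

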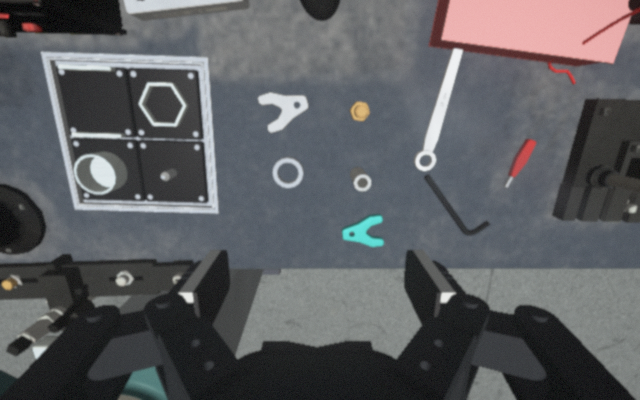

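View pics/w2.png

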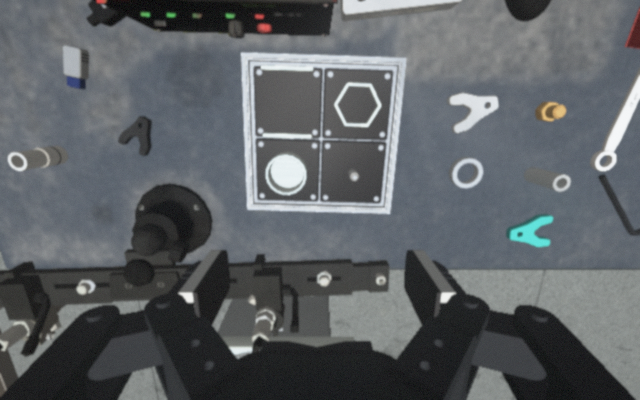

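w1 shows the pale claw at (283,110), nut (361,111), ring (288,173) and plain sleeve (362,182). w2 shows the tray centred near (323,133), and the left sleeve (30,157) with bands. I'll enlarge to measure.

```bash
python3 - <<'E'
from h import *
a=cv2.imread("pics/w1.png")[85:195,250:390]; cv2.imwrite("pics/c1.png",cv2.resize(a,None,fx=5,fy=5,interpolation=cv2.INTER_CUBIC))
b=cv2.imread("pics/w2.png"); t=cv2.resize(b[45:221,236:412],(560,560),interpolation=cv2.INTER_CUBIC)
s=cv2.resize(b[110:206,0:80],(240,288),interpolation=cv2.INTER_CUBIC)
o=np.zeros((560,800,3),np.uint8); o[:,:560]=t; o[:288,560:]=s; cv2.imwrite("pics/c2.png",o)
E
```

```text
(no output)
```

View pics/c1.png

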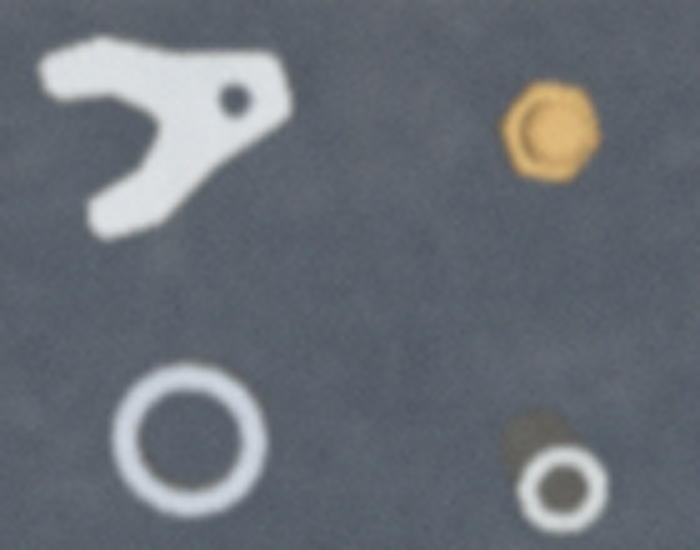

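View pics/c2.png

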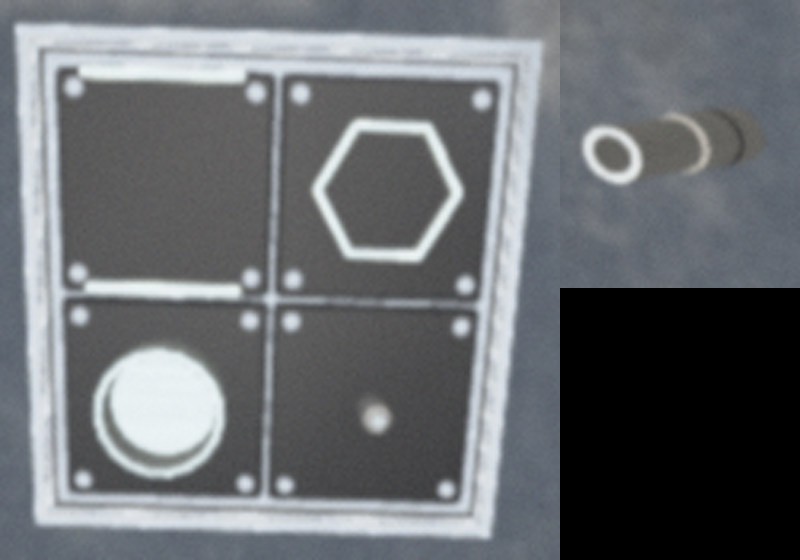

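Confirmed: the left sleeve (w2, top ring at (17,162)) is stepped with a black O-ring. The holders are claw top-left, hex top-right, cup bottom-left and spigot bottom-right.

```bash
python3 - <<'E'
from h import *
w1=np.load("pics/w1.npz"); w2=np.load("pics/w2.npz"); im=cv2.imread("pics/w1.png")
k=560/176
P=np.array([px2w(w2,236+u/k,45+v/k,11)[:2] for u,v in [(14,23),(541,42),(491,538),(37,524)]])
print("tray",P.round(),"sides",np.linalg.norm(P-np.roll(P,-1,0),axis=1).round(1),"ctr",P.mean(0).round(1))
e=P[0]-P[3]+P[1]-P[2]; print("yaw",np.arctan2(e[1],e[0]))
for n,u,v,z in [("spigot",376,416,41),("cup rim",160,411,38.5),("hex top",388,190,21.5),("rail",162,75,22.5),("rail2",163,290,22.5)]: print(n,px2w(w2,236+u/k,45+v/k,z).round(1))
for n,u,v,z in [("ring",190,440,14),("nuthex",551,131,14),("necktop",560,129,31),("plain",563,489,58)]: print(n,px2w(w1,250+u/5,85+v/5,z).round(1))
print("sleeve",px2w(w2,17.3,161.7,62).round(1), "base", px2w(w2,(745-560)/3,110+133/3,5).round(1))
g=im.min(2)[85:150,250:315]; m=(g>140).astype(np.uint8)
c=max(cv2.findContours(m,0,cv2.CHAIN_APPROX_NONE)[0],key=cv2.contourArea)[:,0]+[250,85]
W=np.array([px2w(w1,u,v,11)[:2] for u,v in c],np.float32); print("claw",cv2.minAreaRect(W))
h=px2w(w1,250+235/5,85+100/5,11)[:2]; print("hole",h)
for th in np.radians(np.arange(-90,-20,5)):
    a=np.array([np.cos(th),np.sin(th)]); b=np.array([-a[1],a[0]]); x=W@a;y=W@b
    cx,cy=(x.max()+x.min())/2,(y.max()+y.min())/2
    print(round(np.degrees(th)),np.ptp(x).round(1),np.ptp(y).round(1),(a*cx+b*cy).round(1),"holeoff",((h@a-cx).round(1),(h@b-cy).round(1)))
E
```

```text
tray [[ 621.    6.]
 [ 614. -205.]
 [ 402. -200.]
 [ 409.   11.]] sides [211.3 211.7 211.3 211.6] ctr [511.4 -97.2]
yaw -0.02446730335900893
spigot [ 466.9 -140.6   41. ]
cup rim [468.6 -50.5  38.5]
hex top [ 556.8 -144.7   21.5]
rail [600.2 -53.8  22.5]
rail2 [516.9 -51.7  22.5]
ring [ 464.4 -305.1   14. ]
nuthex [ 548.2 -403.6   14. ]
necktop [ 548.8 -403.5   31. ]
plain [ 461.  -404.1   58. ]
sleeve [489.8 278.5  62. ] base [490.4 270.1   5. ]
claw ((552.3530883789062, -302.9981689453125), (50.21063995361328, 62.20366287231445), 16.953102111816406)
hole [ 556.11232574 -319.44926951]
-90 65.0 51.6 [ 546.7 -300.3] holeoff (np.float64(19.1), np.float64(9.4))
-85 64.8 51.6 [ 548.2 -301.4] holeoff (np.float64(18.6), np.float64(6.3))
-80 64.0 51.3 [ 549.8 -302.3] holeoff (np.float64(18.0), np.float64(3.2))
-75 62.8 50.6 [ 551.6 -302.9] holeoff (np.float64(17.2), np.float64(0.0))
-70 63.3 50.6 [ 553.2 -302.1] holeoff (np.float64(17.3), np.float64(-3.2))
-65 64.9 51.4 [ 554.3 -300.7] holeoff (np.float64(17.7), np.float64(-6.3))
-60 66.0 51.7 [ 555.2 -299.1] holeoff (np.float64(18.1), np.float64(-9.4))
-55 66.6 51.7 [ 555.7 -297.4] holeoff (np.float64(18.3), np.float64(-12.4))
-50 66.6 52.6 [ 555.5 -296. ] holeoff (np.float64(18.4), np.float64(-14.6))
-45 66.3 55.6 [ 554.2 -295.4] holeoff (np.float64(18.3), np.float64(-15.7))
-40 66.0 58.5 [ 552.9 -295.1] holeoff (np.float64(18.1), np.float64(-16.6))
-35 65.4 61.0 [ 551.6 -295. ] holeoff (np.float64(17.7), np.float64(-17.4))
-30 64.3 63.0 [ 550.3 -295.2] holeoff (np.float64(17.1), np.float64(-18.1))
-25 62.7 64.5 [ 549.1 -295.6] holeoff (np.float64(16.5), np.float64(-18.6))
```

Measurements agree with the given sizes: tray 211.5 mm square, claw 62.2 x 50.2 mm. Starting with the ring.

```bash
cat >> h.py <<'E'
def pick_place(p,psi,zp,t,psi2,zt,N=40,zc=130):
    """p,t: xy of pick/place; zp,zt: TCP heights there"""
    r.ungrasp(); r.move_ptp([*p,zp+90],q(psi)); r.move_straight([*p,zp],v=120)
    r.clamp(N); s=r.get_state(); print("grip",round(s["width"],1),round(s["gripper_force"],1),s["tool_pos"].round(1),r.finger_overhang)
    r.move_straight([*p,zc],v=150); r.move_ptp([*t,zc],q(psi2)); print("carry",round(r.get_state()["width"],1))
    r.move_straight([*t,zt],v=80); r.pause(.2); print("down F",r.get_state()["force"].round(1),r.get_state()["tool_pos"].round(1))
    r.ungrasp(); r.move_straight([*t,zt+100],v=150); print("t",r.get_state()["time"])
E
python3 - <<'E'
from h import *
pick_place((464.4,-305.1),0,15,(465.5,-141.5),np.pi/2,28)
save(wrist(),"v1")
E
```

```text
grip 41.5 40.5 [ 464.6 -305.3   15.8] 14.0
carry 41.5
down F [-1.1 -0.1 -0.5] [ 465.6 -141.6   28.2]
t 10.475
```

```bash
python3 - <<'E'
from h import *
pick_place((548.4,-403.6),0,31,(556.3,-144.3),0,44.5,N=30)
r.move_ptp([470,-110,240],q(0)); d=wrist(); save(d,"v2"); i=d["color"]
cv2.imwrite("pics/v2c.png",cv2.resize(i[0:260,140:500],None,fx=2,fy=2))
E
```

```text
grip 15.1 29.3 [ 548.5 -403.7   31.2] 14.0
carry 15.4
down F [0.8 0.5 0.4] [ 556.5 -144.4   44.9]
t 18.1583
```

View pics/v2c.png

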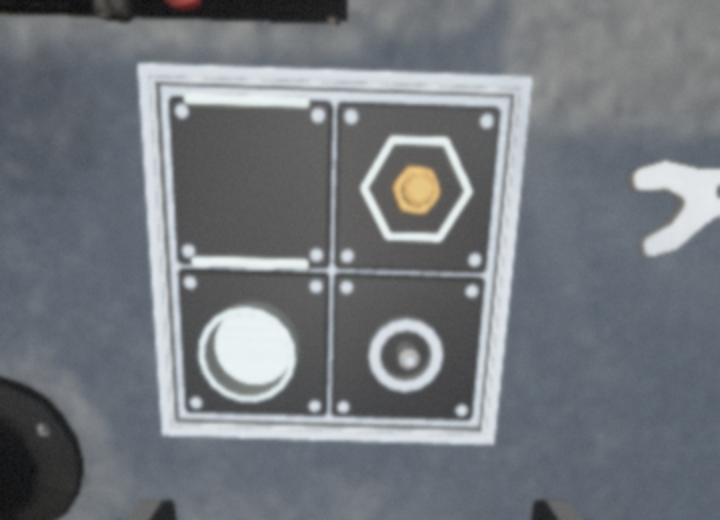

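The ring lies centred over the spigot (crop (405,355)) and the nut stands centred in the hexagon (417,190). Claw next, then move to a view over the stepped sleeve.

```bash
python3 - <<'E'
from h import *
th=np.radians(-74); off=lambda c,a:(c[0]-20.5*np.cos(a),c[1]-20.5*np.sin(a))
pick_place(off((552.2,-303),th),th,13,off((558.5,-52.4),-.024),-.024,26.5,N=30)
r.move_ptp([480,-60,260],q(0)); d=wrist(); save(d,"v3"); a=d["color"][20:220,200:440]
r.move_ptp([500,270,300],q(0)); d=wrist(); save(d,"v4"); b=d["color"][60:220,240:400]
o=np.hstack([cv2.resize(a,(480,400)),cv2.resize(b,(320,320))[:400] if 0 else cv2.copyMakeBorder(cv2.resize(b,(320,320)),0,80,0,0,0)])
cv2.imwrite("pics/v34.png",o); print(w2px(d,[490,275,62]),r.get_state()["time"])
E
```

```text
grip 48.5 31.0 [ 546.8 -283.5   13.9] 14.0
carry 48.7
down F [-0.3 -0.1  0.2] [538.2 -51.9  26.9]
t 26.125
[311.95590206 177.1027318 ] 28.1167
```

View pics/v34.png

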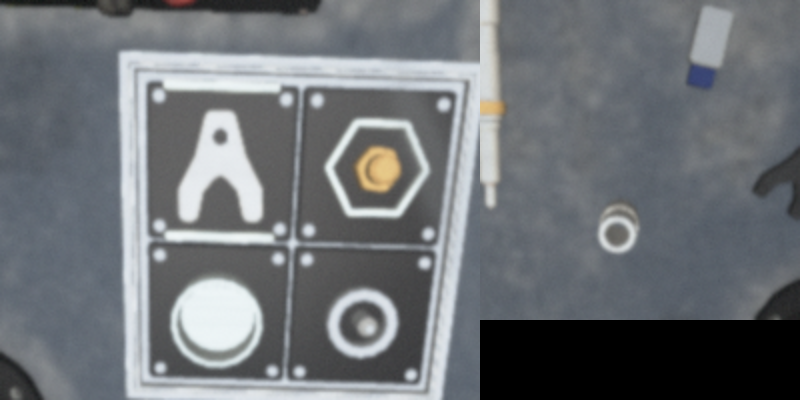

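The claw sits centred between the rails (220,165). The sleeve's top ring is at v4 pixel (309,177.5). Picking it up.

```bash
python3 - <<'E'
from h import *
p=px2w(np.load("pics/v4.npz"),309,177.5,62)[:2]; print(p)
assert np.linalg.norm(p-[490,276])<12
pick_place(p,0,46,(466.7,-50.3),0,59.5,N=40,zc=230)
r.move_ptp([470,-90,280],q(0)); d=wrist(); save(d,"v5")
cv2.imwrite("pics/v5c.png",cv2.resize(d["color"][20:230,140:460],None,fx=2.5,fy=2.5))
E
```

```text
[489.49646836 278.70800057]
grip 22.5 39.4 [489.7 278.8  46.4] 14.0
carry 22.7
down F [-0.1 -0.3 -1.9] [466.7 -50.3  59.6]
t 37.0833
```

View pics/v5c.png

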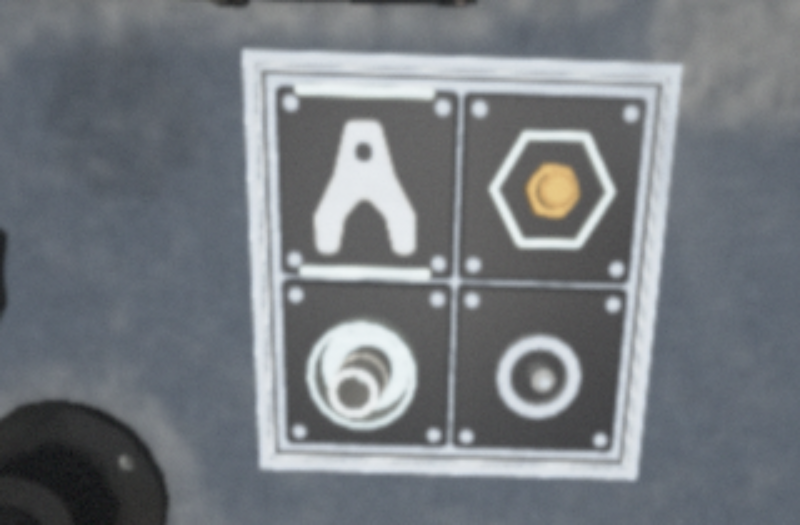

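All four parts look seated. Next is a numeric check of the sleeve's uprightness and the centring, using the crop pixels.

```bash
python3 - <<'E'
from h import *
d=np.load("pics/v5.npz")
for n,u,v,z in [("sleeve top",354,391,74.5),("ring",539,376,26),("nut neck",557,188,43),("claw mid",365,187,23)]: print(n,px2w(d,140+u/2.5,20+v/2.5,z).round(1))
E
```

```text
sleeve top [468.  -50.1  74.5]
ring [ 464.9 -140.7   26. ]
nut neck [ 556.6 -143.4   43. ]
claw mid [557.9 -52.8  23. ]
```

All are within about 2 mm of their holder centres, and the look-alikes were not touched. Handing in.

```bash
python3 -c "
from cell import r
print(r.sign_off())"
```

```text
the job is handed in; nothing more can be done
None
```

I placed the ring, stepped sleeve, nut and large claw in their holders, each about 2 mm or less from its centre by the last camera measurement, without handling the look-alikes, and handed the job in at about 38 s; no verdict came back.

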